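# Lay out the fish puppet's tail segments by size

### The job

Lay the four loose fig-wood tail segments out on the row of cork pads beside the vise, one to a pad, in order of size: the largest on the pad nearest the vise and its fish body, the smallest on the pad farthest from it. Each must lie flat on its belly, centred on its pad, with its two drilled cut faces looking along the row, and be let go. Leave the brass bell where it stands.

Things in the scene. Friction and masses are not known exactly. Their poses are not given: they have to be found in the camera images.
- segment_64: largest of 4 loose pale fig-wood tail segments, same shape, graded sizes: slice of fish lying on its flat belly, rounded back with a low ridge. 64 mm wide (body x), 40 mm long along the fish (body y, between two cut faces, each with a small dark hole), 46 mm high, about 70 g; flanks upright to 30 mm, grippable across the width. Origin: centre of underside, z up. Either end may lead along the row
- segment_54: second largest of 4 loose pale fig-wood tail segments, same shape, graded sizes: slice of fish lying on its flat belly, rounded back with a low ridge. 54 mm wide (body x), 36 mm long along the fish (body y, between two cut faces, each with a small dark hole), 40 mm high, about 50 g; flanks upright to 25 mm, grippable across the width. Origin: centre of underside, z up. Either end may lead along the row
- segment_44: third largest of 4 loose pale fig-wood tail segments, same shape, graded sizes: slice of fish lying on its flat belly, rounded back with a low ridge. 44 mm wide (body x), 32 mm long along the fish (body y, between two cut faces, each with a small dark hole), 34 mm high, about 35 g; flanks upright to 21 mm, grippable across the width. Origin: centre of underside, z up. Either end may lead along the row
- segment_34: smallest of 4 loose pale fig-wood tail segments, same shape, graded sizes: slice of fish lying on its flat belly, rounded back with a low ridge. 34 mm wide (body x), 26 mm long along the fish (body y, between two cut faces, each with a small dark hole), 28 mm high, about 22 g; flanks upright to 17 mm, grippable across the width. Origin: centre of underside, z up. Either end may lead along the row
- pad_a: end pad of the row of four fixed tan cork pads (a, b, c, d toward +y, about 90 mm apart) on a dark batten: 76 mm across the row (body x), 56 mm along it (body y), 3 mm thick, dark cross at its centre. Origin: centre of underside, 12 mm above the bench; segments rest on its top, 15 mm above the bench. The vise may be at either end
- pad_b: inner pad next to pad_a of the row of four fixed tan cork pads (a, b, c, d toward +y, about 90 mm apart) on a dark batten: 76 mm across the row (body x), 56 mm along it (body y), 3 mm thick, dark cross at its centre. Origin: centre of underside, 12 mm above the bench; segments rest on its top, 15 mm above the bench. The vise may be at either end
- pad_c: inner pad next to pad_d of the row of four fixed tan cork pads (a, b, c, d toward +y, about 90 mm apart) on a dark batten: 76 mm across the row (body x), 56 mm along it (body y), 3 mm thick, dark cross at its centre. Origin: centre of underside, 12 mm above the bench; segments rest on its top, 15 mm above the bench. The vise may be at either end
- pad_d: end pad, opposite end from pad_a of the row of four fixed tan cork pads (a, b, c, d toward +y, about 90 mm apart) on a dark batten: 76 mm across the row (body x), 56 mm along it (body y), 3 mm thick, dark cross at its centre. Origin: centre of underside, 12 mm above the bench; segments rest on its top, 15 mm above the bench. The vise may be at either end
- vise: dark steel bench vise, fixed, gripping an upright fish body, 174 mm high in all, jaws 70 mm wide, with a screw and tommy bar toward +x; it stands about 155 mm beyond one end pad of the row (a chisel block, about 136 mm high, stands at the other end). Origin: centre of its round foot (90 mm across) on the bench
- bell: small loose brass hand bell standing on the bench, 38 mm across the mouth, 48 mm high, 160 g, to be left alone. Origin: centre of its underside
Things that resemble listed ones, but are neither listed nor needed, are in the scene too. Leave any red look-alike of the segment_64 alone. Leave any orange look-alike of the segment_44 alone.

How it is judged:
At the end, for the whole second after the job is handed in: Counting from the vise, the segments lie largest to smallest, one on each pad: each within 12 mm of its pad's centre, belly down on the pad (tilt under 0.12 rad, height within a few mm), its fish axis within 0.3 rad (17 degrees) of the row's direction either way round, released and at rest (((horizontal distance between vise and pad_a below 0.25 m and (horizontal distance between segment_64 and pad_a below 0.012 m and z of segment_64 in the frame of pad_a between -0.002 and 0.008 m and angle between segment_64's own z axis and vertical below 0.12 rad and angle between the y axis of segment_64 and the y axis of pad_a, either way round below 0.3 rad and linear speed of segment_64 below 0.02 m/s) and (horizontal distance between segment_54 and pad_b below 0.012 m and z of segment_54 in the frame of pad_b between -0.002 and 0.008 m and angle between segment_54's own z axis and vertical below 0.12 rad and angle between the y axis of segment_54 and the y axis of pad_b, either way round below 0.3 rad and linear speed of segment_54 below 0.02 m/s) and (horizontal distance between segment_44 and pad_c below 0.012 m and z of segment_44 in the frame of pad_c between -0.002 and 0.008 m and angle between segment_44's own z axis and vertical below 0.12 rad and angle between the y axis of segment_44 and the y axis of pad_c, either way round below 0.3 rad and linear speed of segment_44 below 0.02 m/s) and (horizontal distance between segment_34 and pad_d below 0.012 m and z of segment_34 in the frame of pad_d between -0.002 and 0.008 m and angle between segment_34's own z axis and vertical below 0.12 rad and angle between the y axis of segment_34 and the y axis of pad_d, either way round below 0.3 rad and linear speed of segment_34 below 0.02 m/s)) or (horizontal distance between vise and pad_d below 0.25 m and (horizontal distance between segment_64 and pad_d below 0.012 m and z of segment_64 in the frame of pad_d between -0.002 and 0.008 m and angle between segment_64's own z axis and vertical below 0.12 rad and angle between the y axis of segment_64 and the y axis of pad_d, either way round below 0.3 rad and linear speed of segment_64 below 0.02 m/s) and (horizontal distance between segment_54 and pad_c below 0.012 m and z of segment_54 in the frame of pad_c between -0.002 and 0.008 m and angle between segment_54's own z axis and vertical below 0.12 rad and angle between the y axis of segment_54 and the y axis of pad_c, either way round below 0.3 rad and linear speed of segment_54 below 0.02 m/s) and (horizontal distance between segment_44 and pad_b below 0.012 m and z of segment_44 in the frame of pad_b between -0.002 and 0.008 m and angle between segment_44's own z axis and vertical below 0.12 rad and angle between the y axis of segment_44 and the y axis of pad_b, either way round below 0.3 rad and linear speed of segment_44 below 0.02 m/s) and (horizontal distance between segment_34 and pad_a below 0.012 m and z of segment_34 in the frame of pad_a between -0.002 and 0.008 m and angle between segment_34's own z axis and vertical below 0.12 rad and angle between the y axis of segment_34 and the y axis of pad_a, either way round below 0.3 rad and linear speed of segment_34 below 0.02 m/s)))); the robot touches nothing.
It fails at once if the brass bell is shifted by more than 30 mm or knocked over (distance of bell from where it was at the start of the episode above 0.03 m or angle between bell's own z axis and vertical above 0.5 rad).
It also fails if it takes over 112 s, if anything falls off the work surface, if the arm or the gripper's body presses on something with over 40 N, if the wrist force passes 120 N, or if a joint passes its speed limit or range.

### The arm

A 7-joint arm with a two-finger parallel gripper is mounted at the origin on the work surface. World frame = base frame: x ahead of the robot, y to its left, z up, the work surface at z = 0. Lengths are in m, angles in rad, forces in N, time in s.
With the tool pointing down it reaches from about 0.425 to 1.025 m from the base axis. Payload 3.6 kg.
Tool frame: the origin (TCP) lies midway between the tips of the shut fingers; the grasp point (between the pads) lies 19 mm behind it; z points along the fingers, y is the line along which they close (so a half turn about z gives the same grasp; the last joint's range is limited). The gripper opens to 85 mm and grips with 20 to 120 N. Pads are 22 mm wide; open, the fingers measure 114 mm over their backs; the gripper's body (76 mm by 85 mm) begins 54 mm behind the grasp point. The pads swing forward as they close: fully open they stand 13 mm farther back than shut.
Start: joints at [-1.341, 0.591, 0.048, 1.609, -0.033, 0.943, -0.034], TCP at [0.23, 0.688, 0.231] pointing down, gripper open.
Joint ranges: [-2.69, 2.69], [-0.47, 2.24], [-1.27, 1.36], [0.19, 2.51], [-1.53, 4.68], [0.08, 2.07], [-3.09, 3.09]. Speed limits (rad/s): [2.57, 2.57, 3.14, 3.14, 3.14, 3.14, 3.14].

### API

Orientations are given as a rotation vector (axis times angle).
In Python, from plant import * gives the robot as it stands.
- The arm moves only by the tool send_rows, never from a script. Its argument "commands" is a list of rows, each a list of 7 numbers: the opening, from -1 (shut) to 1 (fully open), then the shift along the tool's x, y, z in m, then the turn, a rotation vector about the tool's x, y, z in degrees. A call has 1 to 20 rows; each row is the pose to reach, as a shift and turn from the pose commanded when the call began, along the tool's axes at that moment; what a row does not reach only later rows make up. A row lasts 1/8 s, in which the tool goes at most 62.5 mm and 10.7 degrees, less where a joint would pass 70% of its speed; a pose out of reach is approached as far as the arm can. A call with a gripper value outside its range is refused whole. The fingers move at their own pace and stop on an object; "squeeze" is the grip in N (left out, the last holds). Time passes only in rows, so rows that repeat a pose let the fingers close. It gives the time, the measured TCP pose, the force, the opening and the grip force at its end, in the units of the state.
- observe(): the state, without advancing time (a new reading comes with each control period).
- camera(name): name is "side" or "top" or "wrist"; returns a dict with "frame" (480x640x3 uint8, red, green, blue), "fx", "fy", "cx", "cy" (pixels), "camera_from_world" (4x4, takes a point from world to camera coordinates); the wrist camera has in their place "hand_eye" (4x4, takes a point from camera to tool coordinates, whose origin is the TCP and whose axes are the flange's). Camera axes: x right, y down, z forward; pixel columns grow to the right and rows downward; lengths in m; the calibration is good to about 2 mm. A picture is of the moment at which its call begins: read the wrist's pose just before it. There is no depth.
- hand_in(): hands the job in; it is judged then, once.
The state is a dict: "time": time; "joint_pos": joint angles; "qd": joint speeds; "joint_torque": joint torques, N m; "ee_pos": TCP position; "tcp_rot": TCP orientation; "contact_force": force on the tool from outside, world axes, zero at the start; "torque": the same for the moment, N m; "gripper_width": finger opening in m; "finger_force": force on a finger pad.
Only numpy, scipy, OpenCV 4.12 (cv2) and the standard library are available. Lean on these libraries where they do the work, as an engineer would, in place of code of your own. Each camera call takes 0.05 s, during which the arm holds its last target. There are 200 camera calls.

## Working session

There is one attempt and no reset: what is moved stays moved. The work goes in short steps, Python scripts to look and compute and a tool call to move; the robot and the scene stay as the last step left them, time stands still between calls to the robot, and variables do not carry over. Pictures are saved under pics/ and viewed, at most 14 in all, crops included, and the job is handed in when it is done.

Besides the shell and the picture viewer there is one more tool, called after ">>>" as name([rows], argument=value, ...), one row to a line, values as JSON. send_rows: Moves the arm, as the interface text tells. Its arguments: {"type":"object","properties":{"commands":{"type":"array","items":{"type":"array","items":{"type":"number"}}},"squeeze":{"type":"number"}},"required":["commands"]}

```bash
mkdir -p pics; ls
python3 - <<'E'
from plant import *
import cv2
s=observe();print(s['time'],s['ee_pos'],s['tcp_rot'],s['gripper_width'])
for n in ['top','side']:
    c=camera(n);cv2.imwrite(f'pics/{n}0.png',cv2.cvtColor(c['frame'],cv2.COLOR_RGB2BGR))
    print(n,c['fx'],c['fy'],c['cx'],c['cy'],c['camera_from_world'])
print(camera('wrist')['hand_eye'])
E
```

```text
pics
0.0 [0.22971043 0.68676861 0.23013061] [-0.50471069 -3.10055875  0.00352147] 0.08544742457856225
top 435.10249510489547 435.10249510489547 319.8801827535542 244.94795718026162 [[-0.01915466 -0.99979746 -0.00617609  0.00387767]
 [-0.99434381  0.01969489 -0.10436709  0.53077336]
 [ 0.10446759  0.00414204 -0.99451967  0.91840667]
 [ 0.          0.          0.          1.        ]]
side 435.36538754646557 435.36538754646557 321.42978284120073 237.3401794434161 [[-0.96959382 -0.24469245 -0.00366357  0.51035672]
 [-0.1691169   0.68079611 -0.71268235  0.10821361]
 [ 0.17688213 -0.69039283 -0.70147733  0.66370699]
 [ 0.          0.          0.          1.        ]]
[[-8.20413497e-04 -9.54623107e-01 -2.97815462e-01  7.64246012e-02]
 [ 9.99999652e-01 -7.37630482e-04 -3.90356185e-04 -2.83213851e-04]
 [ 1.52965272e-04 -2.97815679e-01  9.54623380e-01 -1.42099542e-01]
 [ 0.00000000e+00  0.00000000e+00  0.00000000e+00  1.00000000e+00]]
```

View pics/top0.png

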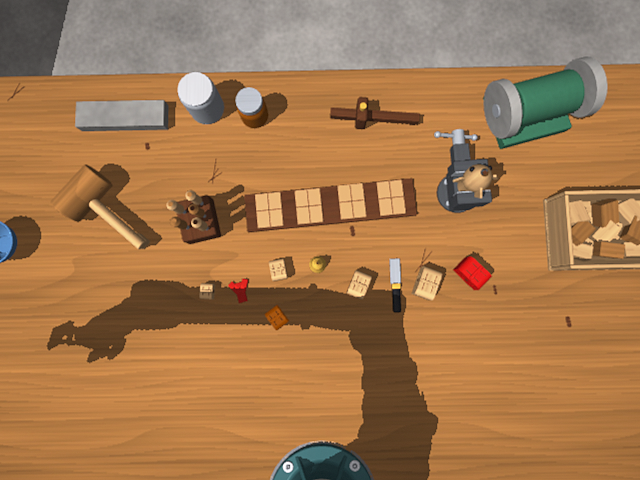

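View pics/side0.png

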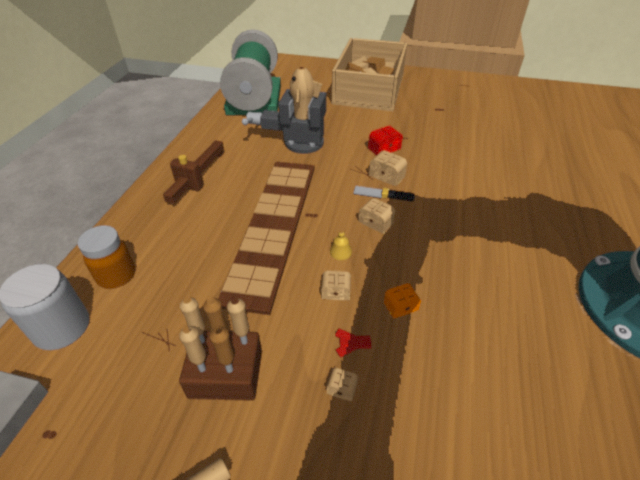

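Row pads at (269,210), (309,206), (351,202) and (390,197). The vise is at (460,190), on the -y end, so pad_a is at (390,197).
Candidates: pale blocks at (430,282), (360,283), (278,269) and (207,290) are 64/54/44/34 by size. The red (473,271) and orange (276,317) blocks are look-alikes, and the bell is at (318,263). I'll confirm in one enlarged crop.

Run:
```python
import cv2
im=cv2.imread('pics/top0.png');c=im[170:330,190:500]
cv2.imwrite('pics/crop0.png',cv2.resize(c,None,fx=2.58,fy=2.58,interpolation=cv2.INTER_CUBIC))
```

```text
(no output)
```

View pics/crop0.png

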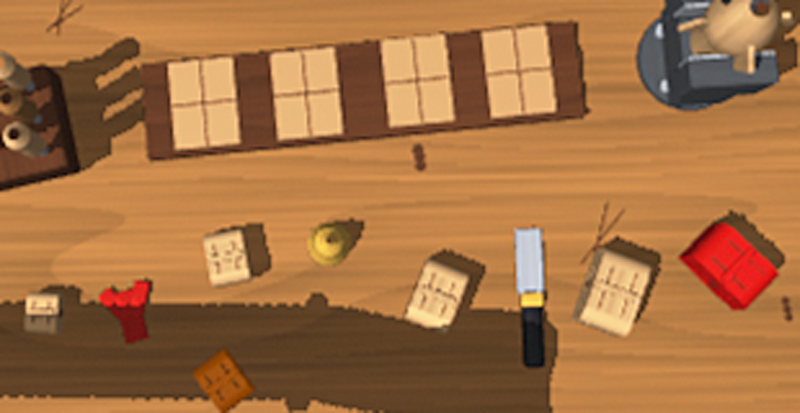

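The crop confirms pale graded blocks at crop (617,292), (440,290), (228,255) and (43,312). Next I fit the block model to silhouettes in both views.

```bash
cat > h.py <<'E'
import numpy as np,cv2
from scipy.optimize import minimize
from scipy.spatial.transform import Rotation as R
def proj(c,P):
    T=c['camera_from_world'];q=P@T[:3,:3].T+T[:3,3]
    return np.c_[c['fx']*q[:,0]/q[:,2]+c['cx'],c['fy']*q[:,1]/q[:,2]+c['cy']]
def ray(c,uv,z):
    T=c['camera_from_world'];d=T[:3,:3].T@np.array([(uv[0]-c['cx'])/c['fx'],(uv[1]-c['cy'])/c['fy'],1]);o=-T[:3,:3].T@T[:3,3]
    return o+d*(z-o[2])/d[2]
DIM={64:(64,40,46,30),54:(54,36,40,25),44:(44,32,34,21),34:(34,26,28,17)}
def model(n,x,y,a,z0=0):
    w,l,h,f=np.array(DIM[n])/1000
    t=np.linspace(0,np.pi,9);s=np.r_[[[-w/2,0],[w/2,0]],np.c_[w/2*np.cos(t),f+(h-f)*np.sin(t)]]
    P=np.array([[p[0],e*l/2,p[1]+z0] for p in s for e in(-1,1)])
    P[:,:2]=P[:,:2]@np.array([[np.cos(a),np.sin(a)],[-np.sin(a),np.cos(a)]])
    return P+[x,y,0]
def wristcam(s,c):
    W=np.eye(4);W[:3,:3]=R.from_rotvec(s['tcp_rot']).as_matrix();W[:3,3]=s['ee_pos']
    c['camera_from_world']=np.linalg.inv(W@c['hand_eye']);return c
def mask(f):
    h=cv2.cvtColor(f,cv2.COLOR_RGB2HSV).astype(int)
    return ((h[...,1]<135)&(h[...,2]>60)).astype(np.uint8)
def blob(m,uv,r):
    u,v=map(int,uv);k=np.zeros_like(m);k[v-r:v+r,u-r:u+r]=m[v-r:v+r,u-r:u+r]
    k=cv2.morphologyEx(k,cv2.MORPH_CLOSE,np.ones((5,5)))
    k=cv2.morphologyEx(k,cv2.MORPH_OPEN,np.ones((3,3)))
    n,L,S,C=cv2.connectedComponentsWithStats(k)
    i=1+np.argmax(S[1:,4]);cn=cv2.findContours((L==i).astype(np.uint8),0,1)[0][0]
    o=np.zeros_like(m);cv2.fillConvexPoly(o,cv2.convexHull(cn),1);return o
def fit(n,views,x,y,z0=0):
    S=4
    big=[cv2.resize(b,None,fx=S,fy=S,interpolation=0) for c,b in views]
    def cost(p):
        t=0
        for (c,b),B in zip(views,big):
            o=np.zeros_like(B);hp=cv2.convexHull(((proj(c,model(n,p[0]/100,p[1]/100,p[2],z0))+.5)*S).astype(np.int32))
            cv2.fillConvexPoly(o,hp,1);t+=1-(o&B).sum()/max(1,(o|B).sum())
        return t
    rs=[minimize(cost,[x*100,y*100,a],method='Nelder-Mead',options=dict(initial_simplex=[[x*100,y*100,a],[x*100+1,y*100,a],[x*100,y*100+1,a],[x*100,y*100,a+.3]],maxiter=120)) for a in np.arange(-1.5,1.5,.5)]
    rs.sort(key=lambda r:r.fun);return [(r.fun,r.x[0]/100,r.x[1]/100,(r.x[2]+np.pi/2)%np.pi-np.pi/2) for r in rs]
E
python3 - <<'E'
from plant import *
from h import *
t=camera('top');s=camera('side');mt,ms=mask(t['frame']),mask(s['frame'])
vis=t['frame'][:,:,::-1].copy();vs=s['frame'][:,:,::-1].copy()
for n,ut,us,r in [(64,(430,282),(388,167),25),(54,(360,283),(376,215),22),(44,(278,269),(336,286),20),(34,(207,290),(342,384),18)]:
    p=ray(t,ut,.02);bt,bs=blob(mt,ut,r),blob(ms,us,r+5)
    f=fit(n,[(t,bt),(s,bs)],p[0],p[1]);print(n,bt.sum(),bs.sum(),np.round(f[:3],3))
    P=model(n,*f[0][1:]);
    for c,v,b in((t,vis,bt),(s,vs,bs)):
        cv2.polylines(v,[cv2.convexHull(proj(c,P).astype(np.int32))],True,(255,0,0),1)
        cv2.drawContours(v,cv2.findContours(b,0,1)[0],-1,(0,255,0),1)
for q in [(390,197),(351,202),(309,206),(269,210)]:
    b=blob(mt,q,24);cn=cv2.findContours(b,0,1)[0][0];w=cv2.minAreaRect(np.array([ray(t,x[0],.015)[:2] for x in cn],np.float32)*1000);print(q,np.round(w[0]),np.round(w[1]),w[2])
a=cv2.resize(vis[240:320,190:460],None,fx=2.9,fy=2.9);b=cv2.resize(vs[140:410,310:430],None,fx=2,fy=2)
cv2.imwrite('pics/f1.png',a);
k=np.zeros((580,800,3),np.uint8);k[:232,:783]=a;k[240:580,:240]=b[:340];k[240:440,260:500]=b[340:];cv2.imwrite('pics/f1.png',k)
E
```

```text
64 730 964 [[ 0.103  0.445 -0.237 -0.377]
 [ 0.103  0.446 -0.237 -0.378]
 [ 0.103  0.446 -0.237 -0.376]]
54 481 1407 [[ 0.448  0.445 -0.09  -0.419]
 [ 0.448  0.445 -0.09  -0.396]
 [ 0.448  0.445 -0.09  -0.406]]
44 342 829 [[0.138 0.481 0.087 0.139]
 [0.139 0.481 0.087 0.137]
 [0.141 0.481 0.087 0.147]]
34 251 778 [[ 0.146  0.437  0.243 -0.042]
 [ 0.147  0.437  0.243 -0.022]
 [ 0.148  0.437  0.243 -0.045]]
(390, 197) [ 636. -166.] [79. 59.] 4.713365077972412
(351, 202) [630. -79.] [79. 59.] 3.9064581394195557
(309, 206) [620.  17.] [80. 60.] 4.868959426879883
(269, 210) [614. 106.] [80. 59.] 4.48390007019043
```

View pics/f1.png

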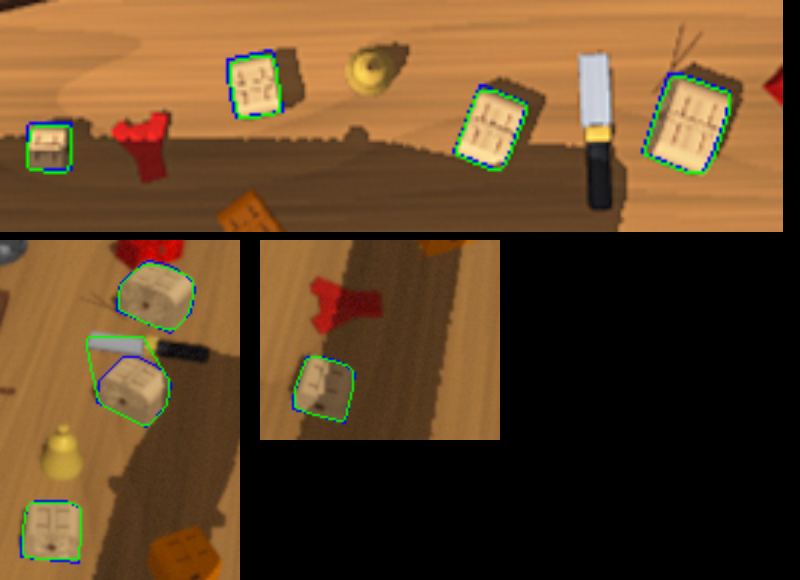

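Model outlines match all four blocks in both views. I'll start with the smallest.

```bash
cat >> h.py <<'E'
def goal(s,x,y,z,a):
    M=R.from_rotvec(s['tcp_rot']).as_matrix();d=M.T@(np.array([x,y,z])-s['ee_pos'])
    out=[]
    for k in(0,np.pi):
        ty=np.array([np.cos(a+k),np.sin(a+k),0]);tz=np.array([0,0,-1.]);G=np.c_[np.cross(ty,tz),ty,tz]
        out.append(np.degrees(R.from_matrix(M.T@G).as_rotvec()))
    o=min(out,key=np.linalg.norm)
    print('shift',np.round(d,4),'turn',np.round(o,1),'j7',round(s['joint_pos'][6],2),'t',s['time'],'pos',np.round(s['ee_pos'],4))
E
python3 -c "
from plant import *
from h import *
goal(observe(),.437,.243,.15,-.04);goal(observe(),.437,.243,.006,-.04)
print(R.from_rotvec(observe()['tcp_rot']).as_matrix().round(2))"
```

```text
shift [-0.3373 -0.3555  0.0811] turn [-0.   0.  73.8] j7 -0.03 t 0.25 pos [0.2298 0.6872 0.2307]
shift [-0.3373 -0.3553  0.2251] turn [-0.   0.  73.8] j7 -0.03 t 0.25 pos [0.2298 0.6872 0.2307]
[[-0.95  0.32 -0.  ]
 [ 0.32  0.95 -0.  ]
 [-0.   -0.   -1.  ]]
```

>>> send_rows([
  [1, -0.337, -0.355, 0.08, 0, 0, 74],
  [1, -0.337, -0.355, 0.08, 0, 0, 74],
  [1, -0.337, -0.355, 0.08, 0, 0, 74],
  [1, -0.337, -0.355, 0.08, 0, 0, 74],
  [1, -0.337, -0.355, 0.08, 0, 0, 74],
  [1, -0.337, -0.355, 0.08, 0, 0, 74],
  [1, -0.337, -0.355, 0.08, 0, 0, 74],
  [1, -0.337, -0.355, 0.08, 0, 0, 74],
  [1, -0.337, -0.355, 0.08, 0, 0, 74],
  [1, -0.337, -0.355, 0.08, 0, 0, 74],
  [1, -0.337, -0.355, 0.08, 0, 0, 74],
  [1, -0.337, -0.355, 0.08, 0, 0, 74],
  [1, -0.337, -0.355, 0.08, 0, 0, 74],
  [1, -0.337, -0.355, 0.08, 0, 0, 74],
  [1, -0.337, -0.355, 0.08, 0, 0, 74],
  [1, -0.337, -0.355, 0.08, 0, 0, 74],
], squeeze=30)

```text
time: 2.25
ee_pos: [0.437, 0.244, 0.1513]
tcp_rot: [2.269, 2.172, 0.0]
contact_force: [0.2, -0.3, -0.0]
gripper_width: 0.0855
finger_force: 0.0
```

```bash
python3 -c "
from plant import *
from h import *
s=observe();goal(s,.437,.243,.006,-.04);print(s['gripper_width'],s['joint_pos'])
c=wristcam(s,camera('wrist'))
f=np.ascontiguousarray(c['frame'][:,:,::-1])
cv2.polylines(f,[cv2.convexHull(proj(c,model(34,.437,.243,-.04)).astype(np.int32))],True,(255,0,0),1)
for p in [(.62,.017),(.614,.106)]: cv2.circle(f,tuple(int(v) for v in proj(c,np.array([[*p,.015]]))[0]),3,(255,0,255),-1)
cv2.imwrite('pics/w1.png',f)"
```

```text
shift [-0.001   0.      0.1453] turn [ 0.   0.  -0.2] j7 -0.33 t 2.25 pos [0.437  0.244  0.1513]
0.0854854847880974 [-0.8694567   0.45811496  0.35748609  2.18586933 -0.30376858  0.54348885
 -0.32767167]
```

View pics/w1.png

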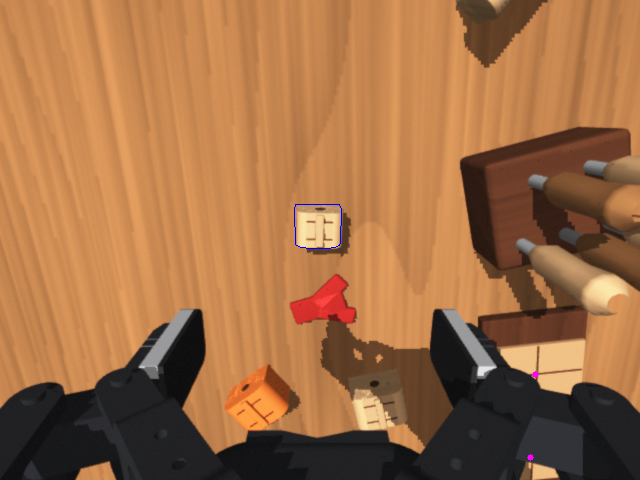

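The segment_34 overlay sits on the block at (319,228), and the pad_d mark sits on its cross at (537,375). Descend, grip and lift.

>>> send_rows([
  [1, 0, 0, 0.06, 0, 0, 0],
  [1, 0, 0, 0.115, 0, 0, 0],
  [1, 0, 0, 0.135, 0, 0, 0],
  [1, 0, 0, 0.145, 0, 0, 0],
  [1, 0, 0, 0.145, 0, 0, 0],
  [-0.4, 0, 0, 0.145, 0, 0, 0],
  [-0.4, 0, 0, 0.145, 0, 0, 0],
  [-0.4, 0, 0, 0.145, 0, 0, 0],
  [-0.4, 0, 0, 0.145, 0, 0, 0],
  [-0.4, 0, 0, 0.145, 0, 0, 0],
  [-0.4, 0, 0, 0.145, 0, 0, 0],
  [-0.4, 0, 0, 0.145, 0, 0, 0],
  [-0.4, 0, 0, 0.145, 0, 0, 0],
], squeeze=30)

```text
time: 3.92
ee_pos: [0.4374, 0.2443, 0.0071]
tcp_rot: [-2.269, -2.173, -0.002]
contact_force: [-0.5, -0.6, 6.4]
gripper_width: 0.0331
finger_force: 29.9
```

>>> send_rows([
  [-0.4, 0, 0, -0.03, 0, 0, 0],
  [-0.4, 0, 0, -0.09, 0, 0, 0],
  [-0.4, 0, 0, -0.14, 0, 0, 0],
  [-0.4, 0, 0, -0.14, 0, 0, 0],
])

```text
time: 4.42
ee_pos: [0.4392, 0.2453, 0.1498]
tcp_rot: [2.268, 2.172, 0.013]
contact_force: [-0.2, 0.1, 0.2]
gripper_width: 0.033
finger_force: 30.4
```

```bash
python3 -c "
from plant import *
from h import *
s=observe();goal(s,.614,.107,.15,.081);goal(s,.614,.107,.024,.081);print(s['gripper_width'])
t=camera('top');g=cv2.cvtColor(t['frame'],cv2.COLOR_RGB2BGR)[165:240,235:425]
cv2.imwrite('pics/pads.png',cv2.resize(g,None,fx=4.2,fy=4.2,interpolation=cv2.INTER_CUBIC))"
```

```text
shift [-0.1306  0.1806  0.0004] turn [ 0.4 -0.3 -7.1] j7 -0.3 t 4.425 pos [0.4392 0.2453 0.1498]
shift [-0.1312  0.1798  0.1264] turn [ 0.4 -0.3 -7.1] j7 -0.3 t 4.425 pos [0.4392 0.2453 0.1498]
0.03300541076973524
```

View pics/pads.png

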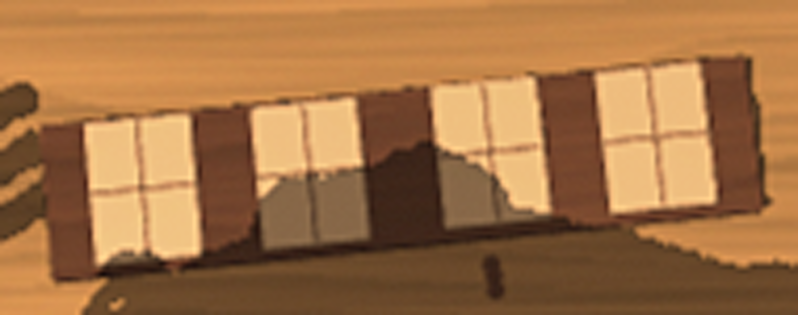

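The crosses sit at crop (142,188), (311,172), (490,150) and (656,135), agreeing with the mask centres. Go to pad_d.

>>> send_rows([
  [-0.4, -0.131, 0.18, 0.0, 0, 0, -7],
  [-0.4, -0.131, 0.18, 0.0, 0, 0, -7],
  [-0.4, -0.131, 0.18, 0.0, 0, 0, -7],
  [-0.4, -0.131, 0.18, 0.0, 0, 0, -7],
  [-0.4, -0.131, 0.18, 0.06, 0, 0, -7],
  [-0.4, -0.131, 0.18, 0.09, 0, 0, -7],
  [-0.4, -0.131, 0.18, 0.09, 0, 0, -7],
  [-0.4, -0.131, 0.18, 0.09, 0, 0, -7],
])

```text
time: 5.48
ee_pos: [0.6112, 0.1052, 0.0563]
tcp_rot: [-2.132, -2.307, 0.0]
contact_force: [-0.2, 0.4, -0.3]
gripper_width: 0.0333
finger_force: 30.4
```

```bash
python3 -c "
from plant import *
from h import *
s=observe();goal(s,.614,.107,.024,.081);print(s['gripper_width'])"
```

```text
shift [0.0016 0.003  0.0323] turn [-0.   0.  -0.1] j7 0.16 t 5.475 pos [0.6112 0.1052 0.0563]
0.03330269502464579
```

>>> send_rows([
  [-0.4, 0.002, 0.003, 0.02, 0, 0, 0],
  [-0.4, 0.002, 0.003, 0.033, 0, 0, 0],
  [-0.4, 0.002, 0.003, 0.033, 0, 0, 0],
  [-0.4, 0.002, 0.003, 0.033, 0, 0, 0],
  [1, 0.002, 0.003, 0.033, 0, 0, 0],
  [1, 0.002, 0.003, 0.033, 0, 0, 0],
  [1, 0.002, 0.003, 0.033, 0, 0, 0],
  [1, 0.002, 0.003, 0.033, 0, 0, 0],
  [1, 0.002, 0.003, 0.033, 0, 0, 0],
  [1, 0.002, 0.003, 0.0, 0, 0, 0],
  [1, 0.002, 0.003, -0.05, 0, 0, 0],
  [1, 0.002, 0.003, -0.1, 0, 0, 0],
  [1, 0.002, 0.003, -0.1, 0, 0, 0],
])

```text
time: 7.1
ee_pos: [0.6171, 0.1077, 0.1606]
tcp_rot: [2.129, 2.303, 0.011]
contact_force: [-0.1, 0.5, -0.3]
gripper_width: 0.0855
finger_force: 0.0
```

```bash
python3 -c "
from plant import *
from h import *
s=observe();goal(s,.481,.087,.15,.139);print(s['gripper_width'],s['joint_pos'])"
```

```text
shift [-0.01   -0.1374  0.0094] turn [ 0.5 -0.  -3.5] j7 0.1 t 7.1 pos [0.6171 0.1077 0.1606]
0.08547233046350497 [-0.48120424  0.5721672   0.33897715  1.91072747 -0.28476113  0.69610225
  0.1045947 ]
```

>>> send_rows([
  [1, -0.01, -0.134, 0.005, 0, 0, -3.5],
  [1, -0.01, -0.134, 0.005, 0, 0, -3.5],
  [1, -0.01, -0.134, 0.005, 0, 0, -3.5],
  [1, -0.01, -0.134, 0.04, 0, 0, -3.5],
  [1, -0.01, -0.134, 0.065, 0, 0, -3.5],
  [1, -0.01, -0.134, 0.065, 0, 0, -3.5],
  [1, -0.01, -0.134, 0.065, 0, 0, -3.5],
])

```text
time: 7.98
ee_pos: [0.4819, 0.087, 0.0915]
tcp_rot: [2.061, 2.371, 0.001]
contact_force: [-0.3, 0.1, -0.0]
gripper_width: 0.0855
finger_force: 0.0
```

```bash
python3 -c "
from plant import *
from h import *
s=observe();goal(s,.481,.087,.006,.139);print(s['gripper_width'])
c=wristcam(s,camera('wrist'))
f=np.ascontiguousarray(c['frame'][:,:,::-1])
for m in (model(44,.481,.087,.139),model(34,.614,.106,.081,.015)): cv2.polylines(f,[cv2.convexHull(proj(c,m).astype(np.int32))],True,(255,0,0),1)
cv2.imwrite('pics/w2.png',f)"
```

```text
shift [ 0.0001 -0.0009  0.0855] turn [0. 0. 0.] j7 0.21 t 7.975 pos [0.4819 0.087  0.0915]
0.08546244433376192
```

View pics/w2.png

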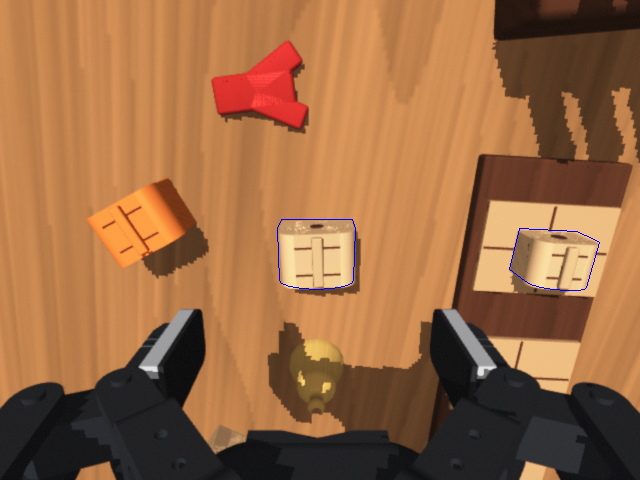

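segment_44 at (317,255) matches its fit. segment_34, at (556,260), lies on the pad_d fit. The bell at (317,370) is clear of the fingers.

>>> send_rows([
  [1, 0, -0.001, 0.05, 0, 0, 0],
  [1, 0, -0.001, 0.075, 0, 0, 0],
  [1, 0, -0.001, 0.085, 0, 0, 0],
  [1, 0, -0.001, 0.085, 0, 0, 0],
  [-0.2, 0, -0.001, 0.085, 0, 0, 0],
  [-0.2, 0, -0.001, 0.085, 0, 0, 0],
  [-0.2, 0, -0.001, 0.085, 0, 0, 0],
  [-0.2, 0, -0.001, 0.085, 0, 0, 0],
  [-0.2, 0, -0.001, 0.085, 0, 0, 0],
  [-0.2, 0, -0.001, 0.085, 0, 0, 0],
  [-0.2, 0, -0.001, 0.05, 0, 0, 0],
  [-0.2, 0, -0.001, -0.01, 0, 0, 0],
  [-0.2, 0, -0.001, -0.05, 0, 0, 0],
  [-0.2, 0, -0.001, -0.05, 0, 0, 0],
  [-0.2, 0, -0.001, -0.05, 0, 0, 0],
])

```text
time: 9.9
ee_pos: [0.4795, 0.0871, 0.1411]
tcp_rot: [-2.06, -2.371, 0.0]
contact_force: [0.1, -0.4, -0.4]
gripper_width: 0.0433
finger_force: 31.4
```

```bash
python3 -c "
from plant import *
from h import *
s=observe();goal(s,.620,.017,.056,.081);print(s['gripper_width'])"
```

```text
shift [-0.089   0.1294  0.085 ] turn [-0.  -0.   3.4] j7 0.18 t 9.9 pos [0.4795 0.0871 0.1411]
0.04325718922212263
```

>>> send_rows([
  [-0.2, -0.089, 0.129, 0, 0, 0, 3.4],
  [-0.2, -0.089, 0.129, 0, 0, 0, 3.4],
  [-0.2, -0.089, 0.129, 0, 0, 0, 3.4],
  [-0.2, -0.089, 0.129, 0.05, 0, 0, 3.4],
  [-0.2, -0.089, 0.129, 0.085, 0, 0, 3.4],
  [-0.2, -0.089, 0.129, 0.085, 0, 0, 3.4],
  [-0.2, -0.089, 0.129, 0.085, 0, 0, 3.4],
  [-0.2, -0.089, 0.129, 0.085, 0, 0, 3.4],
])

```text
time: 10.9
ee_pos: [0.6213, 0.0167, 0.0576]
tcp_rot: [2.129, 2.308, 0.003]
contact_force: [0.6, 0.9, 0.0]
gripper_width: 0.0432
finger_force: 31.3
```

```bash
python3 -c "
from plant import *
from h import *
s=observe();goal(s,.620,.017,.023,.081);print(s['gripper_width'])"
```

```text
shift [ 0.0004 -0.0014  0.0346] turn [ 0.1  0.  -0. ] j7 0.32 t 10.9 pos [0.6213 0.0167 0.0576]
0.043172331016505514
```

>>> send_rows([
  [-0.2, 0, -0.001, 0.02, 0, 0, 0],
  [-0.2, 0, -0.001, 0.034, 0, 0, 0],
  [-0.2, 0, -0.001, 0.034, 0, 0, 0],
  [-0.2, 0, -0.001, 0.034, 0, 0, 0],
  [1, 0, -0.001, 0.034, 0, 0, 0],
  [1, 0, -0.001, 0.034, 0, 0, 0],
  [1, 0, -0.001, 0.034, 0, 0, 0],
  [1, 0, -0.001, 0.034, 0, 0, 0],
  [1, 0, -0.001, 0.034, 0, 0, 0],
  [1, 0, -0.001, 0, 0, 0, 0],
  [1, 0, -0.001, -0.05, 0, 0, 0],
  [1, 0, -0.001, -0.1, 0, 0, 0],
  [1, 0, -0.001, -0.1, 0, 0, 0],
  [1, 0, -0.001, -0.1, 0, 0, 0],
  [1, 0, -0.001, -0.1, 0, 0, 0],
])

```text
time: 12.78
ee_pos: [0.618, 0.0168, 0.1547]
tcp_rot: [-2.129, -2.307, 0.004]
contact_force: [-0.5, -0.3, -0.4]
gripper_width: 0.0853
finger_force: 0.0
```

```bash
python3 -c "
from plant import *
from h import *
s=observe();goal(s,.445,-.090,.15,-.408);print(s['gripper_width'],s['joint_pos'])"
```

```text
shift [-0.0925 -0.181   0.0053] turn [-0.2  0.  28. ] j7 0.27 t 12.775 pos [0.618  0.0168 0.1547]
0.08534125074767636 [-0.34857047  0.57787498  0.35615166  1.9251888  -0.30234531  0.69382967
  0.27010216]
```

>>> send_rows([
  [1, -0.092, -0.182, 0.005, 0, 0, 28],
  [1, -0.092, -0.182, 0.005, 0, 0, 28],
  [1, -0.092, -0.182, 0.005, 0, 0, 28],
  [1, -0.092, -0.182, 0.005, 0, 0, 28],
  [1, -0.092, -0.182, 0.03, 0, 0, 28],
  [1, -0.092, -0.182, 0.055, 0, 0, 28],
  [1, -0.092, -0.182, 0.055, 0, 0, 28],
  [1, -0.092, -0.182, 0.055, 0, 0, 28],
  [1, -0.092, -0.182, 0.055, 0, 0, 28],
])

```text
time: 13.9
ee_pos: [0.446, -0.0897, 0.1019]
tcp_rot: [2.625, 1.725, 0.002]
contact_force: [0.1, 0.1, -0.7]
gripper_width: 0.0857
finger_force: 0.0
```

```bash
python3 -c "
from plant import *
from h import *
s=observe();goal(s,.445,-.090,.006,-.408);print(s['gripper_width'])
c=wristcam(s,camera('wrist'))
f=np.ascontiguousarray(c['frame'][:,:,::-1])
for m in (model(54,.445,-.09,-.408),model(44,.620,.017,.081,.015)): cv2.polylines(f,[cv2.convexHull(proj(c,m).astype(np.int32))],True,(255,0,0),1)
for n,p in (('b',(.630,-.079)),): cv2.circle(f,tuple(int(v) for v in proj(c,np.array([[*p,.015]]))[0]),3,(255,0,255),-1)
cv2.imwrite('pics/w3.png',f)"
```

```text
shift [-0.0007 -0.0009  0.0959] turn [ 0.1 -0.   0. ] j7 0.21 t 13.9 pos [ 0.446  -0.0897  0.1019]
0.08565540924100265
```

View pics/w3.png

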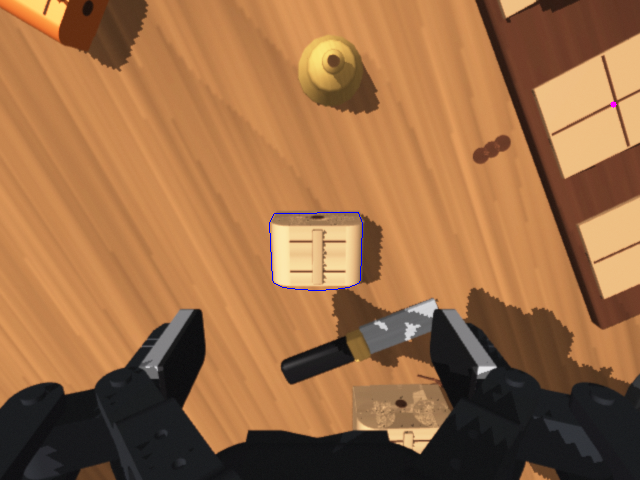

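segment_54 at (316,250) matches its fit, pad_b's mark sits on its cross at (614,104), and the knife lies clear of the fingers.

>>> send_rows([
  [1, -0.001, -0.001, 0.06, 0, 0, 0],
  [1, -0.001, -0.001, 0.085, 0, 0, 0],
  [1, -0.001, -0.001, 0.095, 0, 0, 0],
  [1, -0.001, -0.001, 0.095, 0, 0, 0],
  [0, -0.001, -0.001, 0.095, 0, 0, 0],
  [0, -0.001, -0.001, 0.095, 0, 0, 0],
  [0, -0.001, -0.001, 0.095, 0, 0, 0],
  [0, -0.001, -0.001, 0.095, 0, 0, 0],
  [0, -0.001, -0.001, 0.095, 0, 0, 0],
  [0, -0.001, -0.001, 0.06, 0, 0, 0],
  [0, -0.001, -0.001, 0, 0, 0, 0],
  [0, -0.001, -0.001, -0.04, 0, 0, 0],
  [0, -0.001, -0.001, -0.04, 0, 0, 0],
  [0, -0.001, -0.001, -0.04, 0, 0, 0],
])

```text
time: 15.7
ee_pos: [0.4436, -0.0896, 0.1413]
tcp_rot: [-2.625, -1.726, -0.0]
contact_force: [-0.4, -0.3, -0.8]
gripper_width: 0.0532
finger_force: 32.8
```

```bash
python3 -c "
from plant import *
from h import *
s=observe();goal(s,.630,-.079,.056,.081);print(s['gripper_width'])"
```

```text
shift [0.0836 0.167  0.0853] turn [ -0.  -0. -28.] j7 0.19 t 15.7 pos [ 0.4436 -0.0896  0.1413]
0.05319938537888265
```

>>> send_rows([
  [0, 0.084, 0.167, 0, 0, 0, -28],
  [0, 0.084, 0.167, 0, 0, 0, -28],
  [0, 0.084, 0.167, 0, 0, 0, -28],
  [0, 0.084, 0.167, 0, 0, 0, -28],
  [0, 0.084, 0.167, 0.05, 0, 0, -28],
  [0, 0.084, 0.167, 0.085, 0, 0, -28],
  [0, 0.084, 0.167, 0.085, 0, 0, -28],
  [0, 0.084, 0.167, 0.085, 0, 0, -28],
  [0, 0.084, 0.167, 0.085, 0, 0, -28],
])

```text
time: 16.82
ee_pos: [0.6315, -0.0798, 0.0578]
tcp_rot: [2.13, 2.307, 0.002]
contact_force: [0.5, 0.2, -0.2]
gripper_width: 0.0532
finger_force: 32.7
```

```bash
python3 -c "
from plant import *
from h import *
s=observe();goal(s,.630,-.079,.023,.081);print(s['gripper_width'])"
```

```text
shift [ 0.0009 -0.0015  0.0348] turn [ 0.1  0.  -0.1] j7 0.5 t 16.825 pos [ 0.6315 -0.0798  0.0578]
0.05316253627066657
```

>>> send_rows([
  [0, 0, -0.001, 0.02, 0, 0, 0],
  [0, 0, -0.001, 0.034, 0, 0, 0],
  [0, 0, -0.001, 0.034, 0, 0, 0],
  [0, 0, -0.001, 0.034, 0, 0, 0],
  [1, 0, -0.001, 0.034, 0, 0, 0],
  [1, 0, -0.001, 0.034, 0, 0, 0],
  [1, 0, -0.001, 0.034, 0, 0, 0],
  [1, 0, -0.001, 0.034, 0, 0, 0],
  [1, 0, -0.001, 0.034, 0, 0, 0],
  [1, 0, -0.001, 0, 0, 0, 0],
  [1, 0, -0.001, -0.05, 0, 0, 0],
  [1, 0, -0.001, -0.1, 0, 0, 0],
  [1, 0, -0.001, -0.1, 0, 0, 0],
  [1, 0, -0.001, -0.1, 0, 0, 0],
  [1, 0, -0.001, -0.1, 0, 0, 0],
])

```text
time: 18.7
ee_pos: [0.6282, -0.0791, 0.1546]
tcp_rot: [-2.128, -2.307, 0.003]
contact_force: [0.3, 0.5, -0.7]
gripper_width: 0.0852
finger_force: 0.0
```

```bash
python3 -c "
from plant import *
from h import *
s=observe();goal(s,.4455,-.237,.11,-.377);print(s['gripper_width'],s['joint_pos'])"
```

```text
shift [-0.1427 -0.1947  0.0452] turn [-0.2  0.  26.2] j7 0.45 t 18.7 pos [ 0.6282 -0.0791  0.1546]
0.085219984202202 [-0.21363859  0.59965379  0.38959875  1.89189513 -0.33233261  0.71698289
  0.44904782]
```

>>> send_rows([
  [1, -0.143, -0.196, 0, 0, 0, 26.2],
  [1, -0.143, -0.196, 0, 0, 0, 26.2],
  [1, -0.143, -0.196, 0, 0, 0, 26.2],
  [1, -0.143, -0.196, 0, 0, 0, 26.2],
  [1, -0.143, -0.196, 0.03, 0, 0, 26.2],
  [1, -0.143, -0.196, 0.045, 0, 0, 26.2],
  [1, -0.143, -0.196, 0.045, 0, 0, 26.2],
  [1, -0.143, -0.196, 0.045, 0, 0, 26.2],
  [1, -0.143, -0.196, 0.045, 0, 0, 26.2],
  [1, -0.143, -0.196, 0.045, 0, 0, 26.2],
])

```text
time: 19.95
ee_pos: [0.4463, -0.2377, 0.1118]
tcp_rot: [2.597, 1.766, 0.001]
contact_force: [-0.2, 0.9, -0.2]
gripper_width: 0.0852
finger_force: 0.0
```

```bash
python3 -c "
from plant import *
from h import *
s=observe();goal(s,.4455,-.237,.008,-.377);print(s['gripper_width'])
c=wristcam(s,camera('wrist'))
f=np.ascontiguousarray(c['frame'][:,:,::-1])
for m in (model(64,.4455,-.237,-.377),model(54,.630,-.079,.081,.015)): cv2.polylines(f,[cv2.convexHull(proj(c,m).astype(np.int32))],True,(255,0,0),1)
for n,p in (('a',(.636,-.166)),): cv2.circle(f,tuple(int(v) for v in proj(c,np.array([[*p,.015]]))[0]),3,(255,0,255),-1)
cv2.imwrite('pics/w4.png',f)"
```

```text
shift [ 0.0004 -0.0011  0.1038] turn [0.1 0.  0.1] j7 0.52 t 19.95 pos [ 0.4463 -0.2377  0.1118]
0.08523533318777449
```

View pics/w4.png

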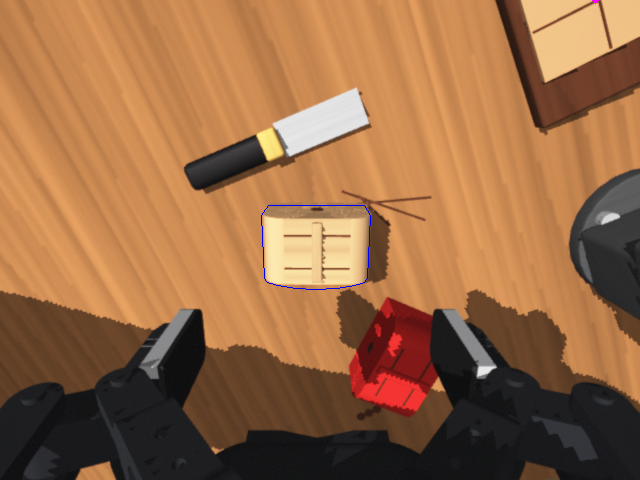

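segment_64 at (316,247) matches its fit. The red look-alike's nearest corner, (388,298), is about 15 mm clear of the right finger.

>>> send_rows([
  [1, 0, -0.001, 0.06, 0, 0, 0],
  [1, 0, -0.001, 0.09, 0, 0, 0],
  [1, 0, -0.001, 0.103, 0, 0, 0],
  [1, 0, -0.001, 0.103, 0, 0, 0],
  [0.2, 0, -0.001, 0.103, 0, 0, 0],
  [0.2, 0, -0.001, 0.103, 0, 0, 0],
  [0.2, 0, -0.001, 0.103, 0, 0, 0],
  [0.2, 0, -0.001, 0.103, 0, 0, 0],
  [0.2, 0, -0.001, 0.103, 0, 0, 0],
  [0.2, 0, -0.001, 0.06, 0, 0, 0],
  [0.2, 0, -0.001, 0, 0, 0, 0],
  [0.2, 0, -0.001, -0.03, 0, 0, 0],
  [0.2, 0, -0.001, -0.03, 0, 0, 0],
  [0.2, 0, -0.001, -0.03, 0, 0, 0],
])

```text
time: 21.75
ee_pos: [0.4444, -0.2366, 0.1409]
tcp_rot: [-2.597, -1.766, 0.0]
contact_force: [-0.3, 0.2, -0.7]
gripper_width: 0.0633
finger_force: 34.1
```

```bash
python3 -c "
from plant import *
from h import *
s=observe();goal(s,.636,-.166,.056,.081);print(s['gripper_width'])"
```

```text
shift [0.1361 0.1523 0.0848] turn [ -0.   -0.  -26.2] j7 0.5 t 21.75 pos [ 0.4444 -0.2366  0.1409]
0.06332255520445651
```

>>> send_rows([
  [0.2, 0.136, 0.152, 0, 0, 0, -26.2],
  [0.2, 0.136, 0.152, 0, 0, 0, -26.2],
  [0.2, 0.136, 0.152, 0, 0, 0, -26.2],
  [0.2, 0.136, 0.152, 0, 0, 0, -26.2],
  [0.2, 0.136, 0.152, 0.05, 0, 0, -26.2],
  [0.2, 0.136, 0.152, 0.085, 0, 0, -26.2],
  [0.2, 0.136, 0.152, 0.085, 0, 0, -26.2],
  [0.2, 0.136, 0.152, 0.085, 0, 0, -26.2],
  [0.2, 0.136, 0.152, 0.085, 0, 0, -26.2],
])

```text
time: 22.88
ee_pos: [0.6371, -0.1677, 0.0579]
tcp_rot: [2.129, 2.306, 0.002]
contact_force: [0.4, -0.5, -0.7]
gripper_width: 0.0635
finger_force: 33.9
```

```bash
python3 -c "
from plant import *
from h import *
s=observe();goal(s,.636,-.166,.0245,.081);print(s['gripper_width'])"
```

```text
shift [ 0.0018 -0.0011  0.0334] turn [ 0.1  0.1 -0.1] j7 0.65 t 22.875 pos [ 0.6371 -0.1677  0.0579]
0.06347881580397047
```

>>> send_rows([
  [0.2, 0.001, -0.001, 0.02, 0, 0, 0],
  [0.2, 0.001, -0.001, 0.033, 0, 0, 0],
  [0.2, 0.001, -0.001, 0.033, 0, 0, 0],
  [0.2, 0.001, -0.001, 0.033, 0, 0, 0],
  [1, 0.001, -0.001, 0.033, 0, 0, 0],
  [1, 0.001, -0.001, 0.033, 0, 0, 0],
  [1, 0.001, -0.001, 0.033, 0, 0, 0],
  [1, 0.001, -0.001, 0.033, 0, 0, 0],
  [1, 0.001, -0.001, 0.033, 0, 0, 0],
  [1, 0.001, -0.001, 0, 0, 0, 0],
  [1, 0.001, -0.001, -0.05, 0, 0, 0],
  [1, 0.001, -0.001, -0.11, 0, 0, 0],
  [1, 0.001, -0.001, -0.15, 0, 0, 0],
  [1, 0.001, -0.001, -0.15, 0, 0, 0],
  [1, 0.001, -0.001, -0.15, 0, 0, 0],
])

```text
time: 24.75
ee_pos: [0.6344, -0.1655, 0.2057]
tcp_rot: [-2.129, -2.308, 0.0]
contact_force: [-0.0, -0.7, -0.5]
gripper_width: 0.0854
finger_force: 0.0
```

Run:
```python
from plant import *
from h import *
t=camera('top');f=np.ascontiguousarray(t['frame'][:,:,::-1]);s=camera('side');g=np.ascontiguousarray(s['frame'][:,:,::-1])
for n,x,y in((64,.636,-.166),(54,.630,-.079),(44,.620,.017),(34,.614,.106)):
    for c,v in((t,f),(s,g)): cv2.polylines(v,[cv2.convexHull(proj(c,model(n,x,y,.081,.015)).astype(np.int32))],True,(255,0,0),1)
k=np.zeros((600,800,3),np.uint8);k[:300]=cv2.resize(f[160:280,200:520],(800,300));k[300:,:]=cv2.resize(g[140:320,160:400],(800,600))[::1][:300] if 0 else k[300:]
b=cv2.resize(g[150:320,210:350],None,fx=1.75,fy=1.75);k[300:300+b.shape[0],:b.shape[1]]=b
cv2.imwrite('pics/end.png',k);print(observe()['ee_pos'])
```

```text
[ 0.63384181 -0.16532433  0.20452143]
```

View pics/end.png

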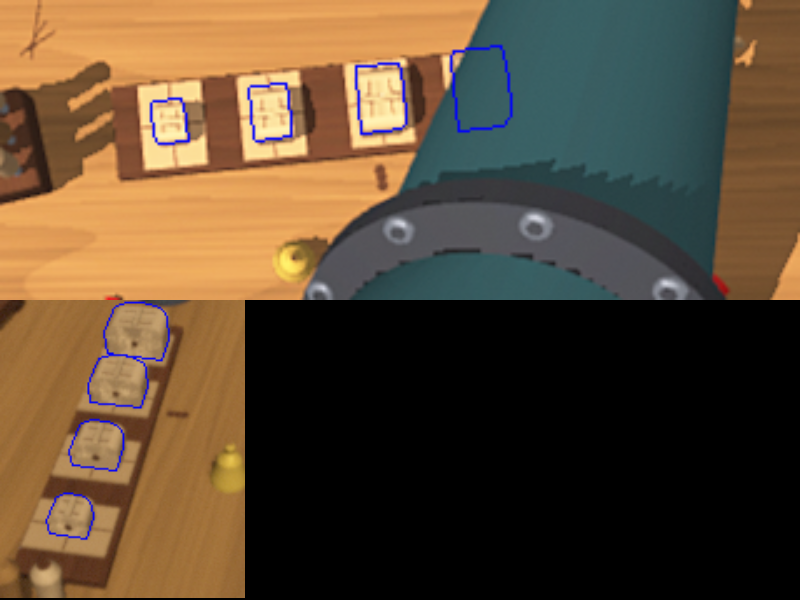

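All four segments match their pad poses in the side view, centred with the holes facing along the row. In the top view three do, and the arm hides segment_64. The bell stands untouched at about (295,260) and the gripper is clear, so I hand in.

```bash
python3 -c "
from plant import *
print(hand_in())"
```

```text
the job is handed in; nothing more can be done
None
```

All four segments are on their pads, largest nearest the vise to smallest farthest from it, released and centred in the last camera check; the bell was left where it stood, and the job is handed in with no score returned.

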